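# Turn over a pipe-threading chaser and hold the magnifier in focus over its teeth

### The job

Turn over the pipe-threading chaser that lies black back up on the granite plate, so that it lies flat on the plate with its bright cutting face up, and let it go. Then pick up the hand magnifier and, without knocking it against anything, hold it level with its lens centred above the chaser's row of teeth, the middle of the lens as high as the red scriber point of the surface gauge, which marks the focal height. Do not put it down: the job ends with the magnifier held motionless there, touching nothing but the gripper, with the gauge still as it was set and the other things on the bench left where they were.

Things in the scene. Friction and masses are not known exactly. Their poses are not given: they have to be found in the camera images.
- chaser_center (a point): Centre of the chaser, a loose flat steel block 58 mm (its x) x 32 mm (its y) x 12 mm (its z), about 0.17 kg. Its +z face is the black back with a brass-coloured groove across it and is up at the start; its -z face is bright ground steel, the cutting face. The 10 saw teeth are on the short end at +x, which has a bright 6 mm strip behind them on the black face too. It lies flat on the granite plate, and standing on a long edge (32 mm tall) it stays up by itself.
- teeth (a point): Middle of the chaser's row of teeth, 27 mm from the chaser's centre along its +x, at half its thickness (axes as the chaser's).
- loupe_grip (a point): Where to grip the magnifier: on its flat-sided white battery handle, 28 mm wide (its y) x 24 mm high (its z) x 112 mm long (its x: from 72 mm behind this point to 40 mm in front of it); the point is 12 mm above the handle's underside, near the balance point. The magnifier, about 0.17 kg, lies flat on the bench with z up; x points along the handle to the lens.
- lens (a point): Centre of the magnifier's lens, at mid-thickness, in a black ring 76 mm across and 14 mm thick; 95 mm from the grip point along the magnifier's +x and 5 mm below the level of that point. Its z axis is the lens axis (vertical when the lens is level).
- pointer (a point): Tip of the red scriber point of the surface gauge: it marks the focal height. The horizontal scriber (4 mm rod, about 15 cm long) runs from this point along +y to the gauge's upright spindle 90 mm away and on past it (axes as the gauge's, z up). It is clamped and stays unless knocked.
- gauge: Surface gauge, fixed on the plate: blue base 56 x 78 x 30 mm (x, y, z), upright spindle up to 166 mm above the plate; origin at the centre of the base's underside, on the plate's top.
- plate: Fixed granite plate 250 mm (x) x 400 mm (y) x 50 mm high; origin at the centre of its underside on the bench, so its top is at z = 50 mm.
- rack: Fixed wooden block 150 x 62 x 26 mm with three other chasers standing in it, 70 mm tall in all; leave alone. Origin: centre of the underside.
- wire_brush: Loose wire brush 210 x 30 x 33 mm lying on its wooden back, bristles up, to be left alone. Origin under its middle.
- oil_can: Loose yellow oil bottle, 60 mm in diameter, 115 mm tall, to be left alone. Origin: centre of the underside.
- nipple: Loose short threaded pipe standing upright, 34 mm in diameter, 75 mm tall, to be left alone. Origin: centre of the underside.
- ring_gauge: Loose steel thread ring gauge lying flat, 68 mm in diameter, 22 mm tall, to be left alone. Origin: centre of the underside.
Mind the look-alikes: they are no part of the job. Leave any pink or turquoise look-alike of the part that bears loupe_grip alone. What is shaped like the part that bears chaser_center but turquoise is not meant.

How it is judged (in metres and radians):
On the way:
1. the chaser lies flat on the plate with its bright face up, let go (angle between chaser_center's own z axis and vertical above 3.02 rad and z of chaser_center in the frame of plate between 0.053 and 0.059 m and contact force between the fingers and chaser below 0.1 N and linear speed of chaser below 0.02 m/s), for 0.2 s.
At the end, for the whole second after the job is handed in: chaser untouched, flat on the plate, bright face up (within 7 degrees); magnifier held still by the fingers alone, lens centre within 15 mm of the teeth in plan and 6 mm of the scriber point's height, tilt under 0.1 rad; scriber point not shifted by 3 mm (all of step 1 and contact force between each of the arm, loupe and chaser below 0.1 N and horizontal distance between lens and teeth below 0.015 m and z of lens in the frame of pointer between -0.006 and 0.006 m and angle between lens's own z axis and vertical below 0.1 rad and linear speed of loupe below 0.02 m/s and contact force between the fingers and loupe above 1 N and contact force between loupe and plate below 0.1 N and contact force between loupe and gauge below 0.1 N and contact force between loupe and table below 0.1 N and distance of pointer from where it was at the start of the episode below 0.003 m); the arm keeps its last pose, push and grip.
It fails at once if the scriber point is knocked by more than 5 mm (distance of pointer from where it was at the start of the episode above 0.005 m).
It fails at once if the magnifier is knocked against the chaser, gauge or plate (over 5 N) (contact force between loupe and chaser above 5 N or contact force between loupe and gauge above 5 N or contact force between loupe and plate above 5 N).
It fails at once if another thing on the bench is shifted by more than 2 cm (distance of any of wire_brush, oil_can, nipple, ring_gauge from where it was at the start of the episode above 0.02 m).
It also fails if it takes over 72 s, if anything falls off the work surface, if the arm or the gripper's body presses on something with over 40 N, if the wrist force passes 120 N, or if a joint passes its speed limit or range.

### The arm

A 6-joint arm with a two-finger parallel gripper is mounted at the origin on the work surface. World frame = base frame: x ahead of the robot, y to its left, z up, the work surface at z = 0. Lengths are in mm, angles in rad, forces in N, time in s.
With the tool pointing down it reaches from about 350 to 975 mm from the base axis. Payload 17.4 kg.
Tool frame: the origin (TCP) lies where the fingers leave the gripper's body, on its centre line; the fingertips stand manip.tip_extent ahead of it and the grasp point (between the pads) lies 54 mm ahead of it (manip.tip_extent is the distance from the TCP to the fingertips, in mm); z points along the fingers, y is the line along which they close (so a half turn about z gives the same grasp; the last joint's range is limited). The gripper opens to 85 mm and grips with 20 to 120 N. Pads are 22 mm wide; open, the fingers measure 114 mm over their backs; the gripper's body (76 mm by 85 mm) begins 54 mm behind the grasp point. The pads swing forward as they close: fully open they stand 13 mm farther back than shut.
Start: joints at [1.081, 0.116, 1.442, -0, 1.584, -0.038], TCP at [294.704, 607.275, 303.903] pointing down, gripper open.
Joint ranges: [-2.83, 2.83], [-0.83, 2.19], [0.07, 2.5], [-1.14, 4.28], [0.01, 3], [-2.97, 2.97]. Speed limits (rad/s): [1.89, 1.89, 2.22, 3.14, 3.14, 3.14].

### API

Orientations are given as a unit quaternion [w, x, y, z].
In Python, from plant import manip, viewer gives the robot as it stands.
- The arm moves only by the shell command python3 -m pendant 'ROWS' [FORCE]. ROWS is JSON, one flat list of numbers, 7 for each row, row after row: the shift along the tool's x, y, z normalised to -1 to 1, where 1 is 0.25 m, then the turn, a rotation vector about the tool's x, y, z normalised to -1 to 1, where 1 is 30 degrees, then the closure, from 0 (fully open) to 1 (shut). A call has exactly 5 rows; each row shifts and turns the commanded pose from where the row before left it, along the tool's axes as they then stand; what a row does not reach is not made up. A row lasts 1/10 s, in which the tool goes at most 50 mm and 8.59 degrees, less where a joint would pass 70% of its speed; a pose out of reach is approached as far as the arm can. A call with a number of a shift or a turn outside -1 to 1 is refused whole. A call with a gripper value outside its range is refused whole. The fingers move at their own pace and stop on an object; FORCE is the grip in N (left out, the last holds). Time passes only in rows, so rows that do not move let the fingers close, or fill a call up. It gives the time, the measured TCP pose, the force, the opening and the grip force at its end, in the units of the state.
- manip.read_state(): the state, without advancing time (a new reading comes with each control period).
- viewer.grab_frame(name): name is "scene" or "top" or "wrist"; returns a dict with "frame" (480x640x3 uint8, red, green, blue), "fx", "fy", "cx", "cy" (pixels), "rvec" (rotation vector, rad) and "tvec" (3), from world to camera coordinates, as OpenCV has them. Camera axes: x right, y down, z forward; pixel columns grow to the right and rows downward; lengths in mm; the calibration is good to about 2 mm. A picture is of the moment at which its call begins. There is no depth.
- manip.finish_job(): hands the job in; it is judged then, once.
The state is a dict: "time": time; "joints": joint angles; "qd": joint speeds; "effort": joint torques, N m; "tcp_pos": TCP position; "ee_rot": TCP orientation; "contact_force": force on the tool from outside, world axes, zero at the start; "moment": the same for the moment, N m; "grip_width": finger opening in mm; "gripper_force": force on a finger pad.
Only numpy, scipy, OpenCV 4.12 (cv2) and the standard library are available. Lean on these libraries where they do the work, as an engineer would, in place of code of your own. Each camera call takes 0.05 s, during which the arm holds its last target. There are 200 camera calls.

## Working session

There is one attempt and no reset: what is moved stays moved. The work goes in short steps, Python scripts to look and compute and a shell command to move; the robot and the scene stay as the last step left them, time stands still between calls to the robot, and variables do not carry over. Pictures are saved under pics/ and viewed, at most 10 in all, crops included, and the job is handed in when it is done.

```bash
ls; mkdir -p pics; cat > h.py <<'E'
import numpy as np, cv2
from plant import manip, viewer
from scipy.spatial.transform import Rotation as R
def grab(n):
    d=viewer.grab_frame(n); return d
def ray(d,u,v):
    Rm=cv2.Rodrigues(np.array(d["rvec"],float))[0]; t=np.array(d["tvec"],float)
    c=-Rm.T@t; r=Rm.T@np.array([(u-d["cx"])/d["fx"],(v-d["cy"])/d["fy"],1.]); return c,r/np.linalg.norm(r)
def onz(d,u,v,z):
    c,r=ray(d,u,v); return c+r*(z-c[2])/r[2]
def proj(d,p):
    Rm=cv2.Rodrigues(np.array(d["rvec"],float))[0]; q=Rm@np.array(p,float)+np.array(d["tvec"],float)
    return np.array([d["fx"]*q[0]/q[2]+d["cx"],d["fy"]*q[1]/q[2]+d["cy"]])
def save(n,im): cv2.imwrite("pics/"+n+".png",cv2.cvtColor(im,cv2.COLOR_RGB2BGR))
E
python3 - <<'E'
from h import *
import pickle
D={n:grab(n) for n in("top","scene","wrist")}
pickle.dump(D,open("d0.pkl","wb"))
for n in D: save(n+"0",D[n]["frame"]); print(n,ray(D[n],320,240))
s=manip.read_state(); print(s, manip.tip_extent)
E
```

```text
pics
top (array([ 246.42876756,  -55.28413974, 1597.16066004]), array([ 0.12649644,  0.01416509, -0.99186592]))
scene (array([1126.65668845,  370.34285714,  978.94524706]), array([-0.57272167, -0.35763812, -0.73762108]))
wrist (array([226.33689105, 640.95077955, 372.46550582]), array([ 0.26332966, -0.12039291, -0.95716406]))
{'time': 0.15, 'joints': array([ 1.08115544e+00,  1.16360386e-01,  1.44210183e+00, -1.96421340e-06,
        1.58396426e+00, -3.77872705e-02]), 'qd': array([ 1.74416898e-05, -2.13288868e-03, -3.13622053e-03,  3.79890175e-04,
       -1.93967520e-03,  1.11053095e-03]), 'effort': array([ 1.10991678e-03, -7.32506132e+01, -6.32851553e+01,  3.20355241e-05,
        5.05033415e-03, -6.67709241e-05]), 'tcp_pos': array([294.69460711, 607.19250192, 303.34832107]), 'ee_rot': array([-1.07727463e-04,  2.24009705e-01,  9.74586824e-01, -4.02754393e-04]), 'contact_force': array([-0.06629311, -0.28328746, -0.00064861]), 'moment': array([-0.00013431, -0.00075325,  0.02646994]), 'gripper_force': 0.0, 'grip_width': 85.31784010141892} 72.6
```

View pics/top0.png

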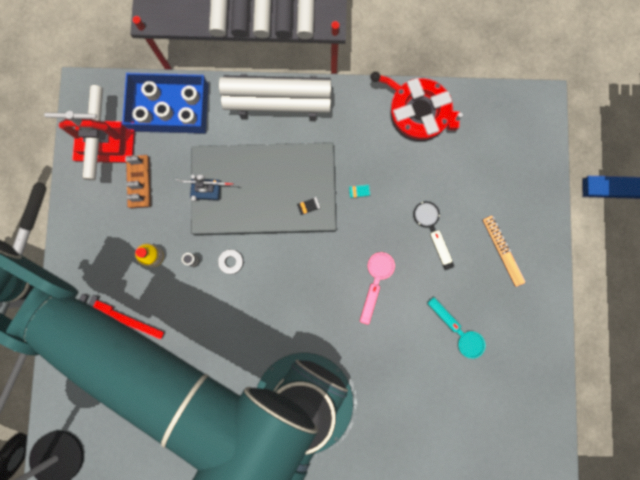

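View pics/scene0.png

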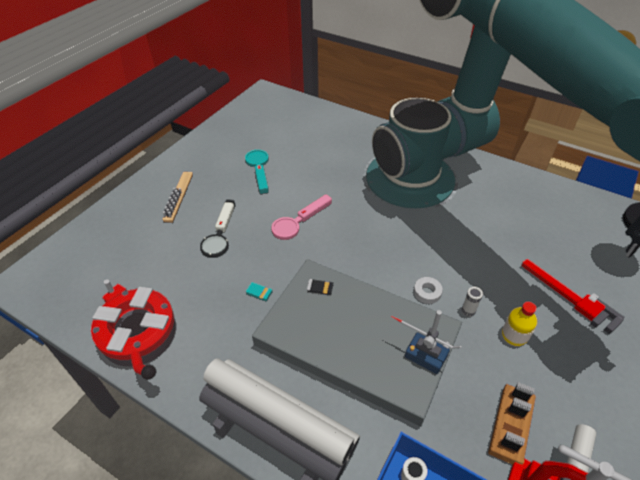

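The top view has two chasers: the black one with the brass groove at (309,206) and a turquoise look-alike at (360,191). It has three magnifiers: the white-handled one with the black ring at (434,232), a pink one at (375,285) and a turquoise one at (458,328). By the description I choose the black chaser and the white magnifier. The red scriber tip is near (238,186), and I'll check all of these in one close crop.

```bash
python3 - <<'E'
from h import *
import pickle
D=pickle.load(open("d0.pkl","rb"))
t=D["top"]["frame"];s=D["scene"]["frame"]
def crop(im,u,v,w,h,k=6): return cv2.resize(im[v:v+h,u:u+w],(400,300),interpolation=cv2.INTER_CUBIC)
save("crop0",np.vstack([np.hstack([crop(t,284,187,48,36),crop(t,172,165,80,60)]),np.hstack([crop(t,390,195,100,75),crop(s,296,270,48,36)])]))
for n,pts in {"top":[(309,206,62),(427,214,7),(447,265,12),(238,186,150)],}.items():
    for u,v,z in pts: print(n,u,v,onz(D[n],u,v,z).round(1))
# red pointer two views
hs=cv2.cvtColor(t,cv2.COLOR_RGB2HSV)
def red(im,x0,x1,y0,y1):
    h=cv2.cvtColor(im,cv2.COLOR_RGB2HSV); m=((h[...,0]<8)|(h[...,0]>172))&(h[...,1]>110)&(h[...,2]>80)
    ys,xs=np.nonzero(m[y0:y1,x0:x1]); return np.c_[xs+x0,ys+y0]
print(red(t,205,260,165,205).tolist()); print(red(s,380,435,300,345).tolist())
E
```

```text
top 309 206 [ 5.36e+02 -5.00e-01  6.20e+01]
top 427 214 [ 531.8 -335.8    7. ]
top 447 265 [ 386.9 -391.6   12. ]
top 238 186 [567.7 183.4 150. ]
[[226, 183], [227, 183], [228, 183], [229, 183], [226, 184], [227, 184], [228, 184], [229, 184]]
[[392, 316], [393, 317], [394, 317], [394, 318], [395, 318], [396, 318], [397, 318], [396, 319], [397, 319], [398, 319], [399, 319], [397, 320], [398, 320], [399, 320], [400, 320], [401, 320], [399, 321], [400, 321]]
```

View pics/crop0.png

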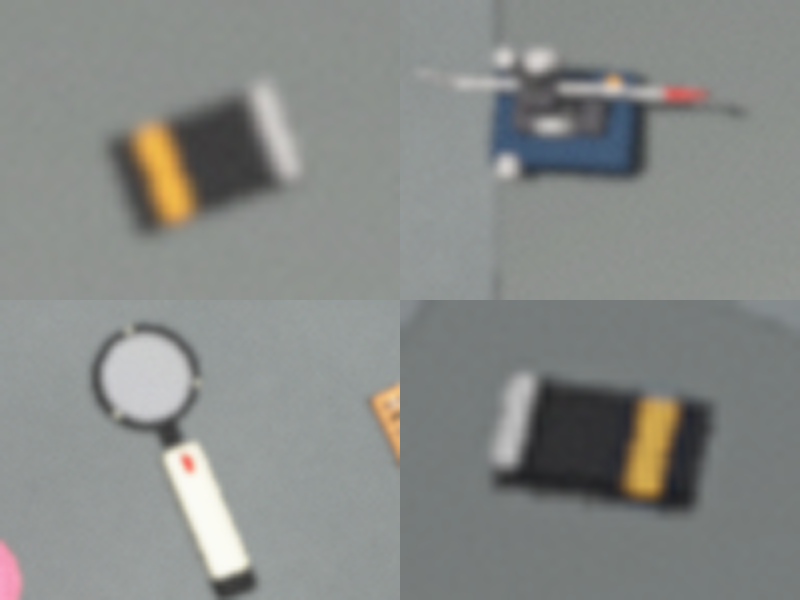

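The crop confirms both choices: a black chaser with brass groove, its bright toothed strip on the right end around (318,203), and a white magnifier with its lens at (427,214). The scriber tip is near (234,184.5) in top and (392,316) in scene.

```bash
cat > ch.py <<'E'
from h import *
def tri(d1,p1,d2,p2):
    c1,r1=ray(d1,*p1);c2,r2=ray(d2,*p2)
    A=np.c_[r1,-r2];k=np.linalg.lstsq(A,c2-c1,rcond=None)[0]
    a=c1+k[0]*r1;b=c2+k[1]*r2; return (a+b)/2,np.linalg.norm(a-b)
E
python3 - <<'E'
from ch import *
import pickle
D=pickle.load(open("d0.pkl","rb"));T,S=D["top"],D["scene"]
print("pointer",tri(T,(234,184.4),S,(391.5,315.8)))
for (a,b) in [((227.5,183.5),(397,319))]: print("mid red",tri(T,a,S,b))
# chaser: not-grey blob within plate region
def blob(d,x0,x1,y0,y1,f):
    im=d["frame"].astype(int); m=np.zeros(im.shape[:2],np.uint8); m[y0:y1,x0:x1]=f(im)[y0:y1,x0:x1]
    n,l,st,c=cv2.connectedComponentsWithStats(m); i=1+np.argmax(st[1:,4]); cs=cv2.findContours((l==i).astype(np.uint8),0,1)[0][0]
    return cs[:,0,:].astype(float),st[i]
bg=np.array([130,135,132])
for n,b in(("top",(290,330,190,222)),("scene",(298,342,272,304))):
    d=D[n]; x0,x1,y0,y1=b
    bgc=np.median(d["frame"][y0:y1,x0:x1].reshape(-1,3),axis=0)
    c,st=blob(d,x0,x1,y0,y1,lambda im:np.abs(im-bgc).max(2)>25)
    P=np.array([onz(d,u,v,60 if n=="scene" else 62)[:2] for u,v in c]).astype(np.float32)
    r=cv2.minAreaRect(P); print(n,st,r,cv2.boxPoints(r).round(1).tolist())
d=T
for z,uv in((14,(427+0,214)),):
    pass
# magnifier
c,st=blob(T,425,458,223,265,lambda im:im.min(2)>185); P=np.array([onz(T,u,v,24)[:2] for u,v in c]).astype(np.float32); print("handle",st,cv2.minAreaRect(P),cv2.boxPoints(cv2.minAreaRect(P)).round(1).tolist())
for k in [(146,374)]:
    print("lens",onz(T,390+146/4,195+(374-300)/4,12))
corn=[(110,135),(265,80),(300,180),(145,238)]
print("chaser corners",[onz(T,284+x/8.333,187+y/8.333,62)[:2].round(1).tolist() for x,y in corn])
corn=[(515,372),(710,402),(695,508),(492,468)]
print("scene cor",[onz(S,296+(x-400)/8.333,270+(y-300)/8.333,62)[:2].round(1).tolist() for x,y in corn])
E
```

```text
pointer (array([575.45270649, 196.93100067, 133.28277303]), np.float64(0.054525051433662035))
mid red (array([577.54573877, 212.08660089, 135.77717004]), np.float64(3.542358245841276))
top [297 197  23  18 258] ((536.9491577148438, 2.145732879638672), (35.47115707397461, 58.60276794433594), 20.178075790405273) [[510.20001220703125, 23.5], [530.4000244140625, -31.5], [563.7000122070312, -19.200000762939453], [543.5, 35.79999923706055]]
scene [307 279  27  17 345] ((541.2666625976562, 1.5449867248535156), (41.17253494262695, 60.445587158203125), 20.607757568359375) [[511.3999938964844, 22.600000381469727], [532.5999755859375, -34.0], [571.2000122070312, -19.5], [549.9000244140625, 37.099998474121094]]
handle [431 231  21  33 309] ((436.1067199707031, -372.86004638671875), (93.88453674316406, 27.688356399536133), 22.721899032592773) [[387.5, -378.20001220703125], [398.20001220703125, -403.79998779296875], [484.79998779296875, -367.5], [474.1000061035156, -342.0]]
lens [ 532.31421683 -333.53906585   12.        ]
chaser corners [[543.0, 32.3], [562.9, -18.5], [529.5, -31.0], [508.7, 19.7]]
scene cor [[533.6, -30.3], [514.4, 23.0], [548.4, 38.1], [565.7, -17.7]]
```

Chaser centre is about (537, 1), its x axis points along yaw -70°, and the scriber point is at z ≈ 134. The magnifier grip is at about (445, -370) with yaw 22.7°. I'm moving above the chaser.

```bash
cat > goal.py <<'E'
# python3 goal.py x y z yawdeg(tool y) tiltdeg(about tool y) : tool-frame shift (unit 250mm) and turn (unit 30deg) from here
import sys; from h import *
def target(yaw,tilt): return R.from_euler('z',yaw-90,degrees=True)*R.from_matrix(np.diag([-1.,1,-1]))*R.from_euler('y',tilt,degrees=True)
def now():
    s=manip.read_state(); q=s["ee_rot"]; return s,R.from_quat([q[1],q[2],q[3],q[0]])
if __name__=="__main__":
    x,y,z,yaw,tilt=map(float,sys.argv[1:6]); s,Q=now(); p=s["tcp_pos"]
    d=np.array([x,y,z])-p; print("shift",(Q.inv().apply(d)/250).round(4),"turn",((Q.inv()*target(yaw,tilt)).as_rotvec(degrees=True)/30).round(4))
    print("tcp",p.round(1),"axes\n",Q.as_matrix().round(3),"q",s["joints"].round(2),"w",s["grip_width"].round(1),"F",s["contact_force"].round(1),"t",s["time"],"gf",s["gripper_force"])
E
python3 -m pendant '[-0.1287,-0.1172,-0.004,0,0,0,0,-0.1287,-0.1172,-0.004,0,0,0,0,-0.1287,-0.1172,-0.004,0,0,0,0,-0.1287,-0.1172,-0.004,0,0,0,0,-0.1287,-0.1172,-0.004,0,0,0,0]' 60
python3 -m pendant '[-0.1287,-0.1172,-0.004,0,0,0,0,-0.1287,-0.1172,-0.004,0,0,0,0,-0.1287,-0.1172,-0.004,0,0,0,0,-0.1287,-0.1172,-0.004,0,0,0,0,-0.1287,-0.1172,-0.004,0,0,0,0]'
python3 -m pendant '[-0.1287,-0.1172,-0.004,0,0,0,0,-0.1287,-0.1172,-0.004,0,0,0,0,-0.1287,-0.1172,-0.004,0,0,0,0,-0.1287,-0.1172,-0.004,0,0,0,0,-0.1287,-0.1172,-0.004,0,0,0,0]'
python3 -m pendant '[0,0,0,0,0,-0.256,0,0,0,0,0,0,-0.256,0,0,0,0,0,0,-0.256,0,0,0,0,0,0,-0.256,0,0,0,0,0,0,-0.256,0]'
python3 -m pendant '[0,0,0,0,0,-0.256,0,0,0,0,0,0,0,0,0,0,0,0,0,0,0,0,0,0,0,0,0,0,0,0,0,0,0,0,0]'
python3 goal.py 537 1 320 110.2 0
```

```text
time: 0.65
tcp_pos: [375.7, 403.6, 308.7]
ee_rot: [-0.0, 0.224, 0.975, -0.0]
contact_force: [1.2, 0.5, -0.1]
grip_width: 85.4
gripper_force: 0.0
time: 1.15
tcp_pos: [456.4, 201.5, 313.9]
ee_rot: [0.0, 0.224, 0.975, 0.0]
contact_force: [1.2, -0.0, 0.2]
grip_width: 85.5
gripper_force: 0.0
time: 1.65
tcp_pos: [537.3, -0.7, 318.9]
ee_rot: [0.0, 0.224, 0.975, 0.0]
contact_force: [-0.1, 0.8, 0.2]
grip_width: 85.4
gripper_force: 0.0
time: 2.15
tcp_pos: [537.0, 1.1, 318.7]
ee_rot: [-0.0, -0.112, 0.994, 0.0]
contact_force: [0.6, -0.8, 0.3]
grip_width: 85.5
gripper_force: 0.0
time: 2.65
tcp_pos: [537.0, 1.2, 318.9]
ee_rot: [-0.0, -0.174, 0.985, 0.0]
contact_force: [-0.2, 0.3, -0.5]
grip_width: 85.8
gripper_force: 0.0
shift [ 0.0003 -0.0007 -0.0044] turn [ 0.     -0.     -0.0039]Traceback (most recent call last):
  File "goal.py", line 9, in <module>
    print("tcp",p.round(1),"axes\n",Q.as_matrix().round(3),"q",s["joints"].round(2),"w",s["grip_width"].round(1),"F",s["contact_force"].round(1),"t",s["time"],"gf",s["gripper_force"])
                                                                                        ^^^^^^^^^^^^^^^^^^^^^
AttributeError: 'float' object has no attribute 'round'
```

```bash
sed -i 's/s\["grip_width"\].round(1)/round(float(s["grip_width"]),1)/' goal.py
cat > meas.py <<'E'
import sys; from ch import *
# chaser outline from the wrist view on plane z
def meas(name,z,view="wrist",guess=(537,1),ref=62,thr=30,half=70):
    d=grab(view); im=cv2.GaussianBlur(d["frame"],(3,3),0).astype(int)
    g=proj(d,[guess[0],guess[1],ref]); e=abs(proj(d,[guess[0]+half,guess[1],ref])-g).max()
    x0,y0=(np.maximum(g-e,0)).astype(int); x1,y1=(g+e).astype(int)
    c=im[y0:y1,x0:x1]; bg=np.median(c.reshape(-1,3),axis=0); m=(np.abs(c-bg).max(2)>thr).astype(np.uint8)
    n,l,st,_=cv2.connectedComponentsWithStats(m); i=1+np.argmax(st[1:,4])
    cs=cv2.findContours((l==i).astype(np.uint8),0,1)[0][0][:,0,:]+[x0,y0]
    P=np.array([onz(d,u,v,z)[:2] for u,v in cs]).astype(np.float32); r=cv2.minAreaRect(P)
    print("rect",r,"corners",cv2.boxPoints(r).round(1).tolist(),"px",g.round(0))
    save(name,d["frame"]); return d
if __name__=="__main__": meas(sys.argv[1],float(sys.argv[2]))
E
python3 meas.py wrist1 62
```

```text
rect ((522.7461547851562, -24.368213653564453), (76.88444519042969, 82.0707015991211), 16.965909957885742) corners [[474.0, 3.700000047683716], [498.0, -74.80000305175781], [571.5, -52.400001525878906], [547.5, 26.100000381469727]] px [316. 217.]
```

View pics/wrist1.png

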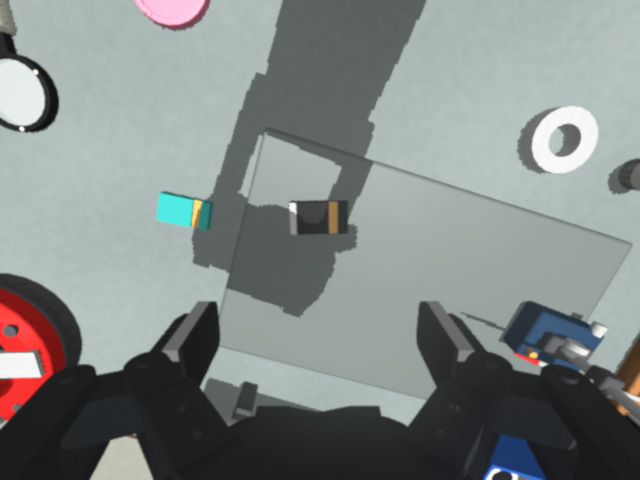

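The wrist view shows the chaser from about (289,202) to (347,235), aligned with the image axes, with its bright end on the left at (293,218). I'm checking these corners against the estimate.

```bash
python3 - <<'E'
from ch import *
d=grab("wrist"); im=d["frame"]
print(ray(d,320,240)[0].round(0))
for z in(50,62): print(z,[onz(d,u,v,z)[:2].round(1).tolist() for u,v in((289,202),(347,201),(347,234),(290,236))])
c=np.array([537,1.]);ax=np.array([.345,-.939]);ay=np.array([.939,.345])
for z in(62,50): print(z,[proj(d,[*(c+a*29*ax+b*16*ay),z]).round(1).tolist() for a,b in((1,-1),(-1,-1),(-1,1),(1,1))])
save("c1",cv2.resize(im[190:250,270:370],(800,480),interpolation=cv2.INTER_CUBIC))
E
```

```text
[466. -24. 388.]
50 [[534.3, -29.2], [513.2, 25.3], [545.3, 38.1], [567.7, -16.7]]
62 [[531.8, -29.0], [511.5, 23.6], [542.5, 35.9], [564.1, -17.0]]
62 [[286.3, 201.2], [346.0, 201.2], [345.2, 232.9], [287.1, 232.9]]
50 [[287.3, 199.0], [345.0, 199.0], [344.3, 229.8], [288.1, 229.8]]
```

View pics/c1.png

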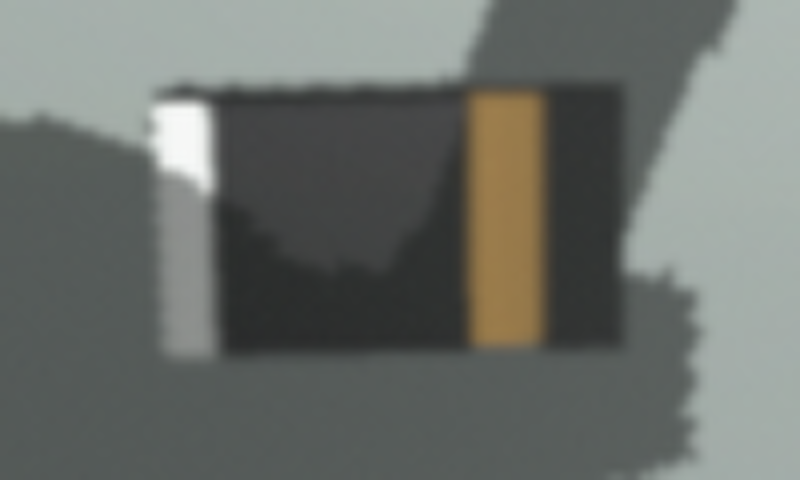

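```bash

python3 -m pendant '[0,0,0,0,0,-0.037,0,-0.038,0,0.0028,0,0.28,0,0,-0.038,0,0.0028,0,0.28,0,0,-0.038,0,0.0028,0,0.28,0,0,-0.038,0,0.0028,0,0.28,0,0]'
python3 -m pendant '[-0.038,0,0.0028,0,0.28,0,0,0,0,0,0,0,0,0,0,0,0,0,0,0,0,0,0,0,0,0,0,0,0,0,0,0,0,0,0]'
python3 goal.py 537 3.6 318 111.2 42
python3 -m pendant '[0.038,0,0.0028,0,-0.28,0,0,0.038,0,0.0028,0,-0.28,0,0,0.038,0,0.0028,0,-0.28,0,0,0.038,0,0.0028,0,-0.28,0,0,0.038,0,0.0028,0,-0.28,0,0]'
python3 -m pendant '[0.038,0,0.0028,0,-0.28,0,0,0.038,0,0.0028,0,-0.28,0,0,0.038,0,0.0028,0,-0.28,0,0,0.038,0,0.0028,0,-0.28,0,0,0.038,0,0.0028,0,-0.28,0,0]'
python3 -m pendant '[0.038,0,0.0028,0,-0.28,0,0,0.038,0,0.0028,0,-0.28,0,0,0.038,0,0.0028,0,-0.28,0,0,0,0,0,0,0,0,0,0,0,0,0,0,0,0]'
python3 goal.py 537 3.6 318 111.2 -67
```

```text
time: 3.25
tcp_pos: [571.2, 14.5, 308.6]
ee_rot: [-0.286, -0.177, 0.94, -0.054]
contact_force: [0.8, -1.1, 0.2]
grip_width: 85.1
gripper_force: 0.0
time: 3.75
tcp_pos: [577.1, 16.6, 303.8]
ee_rot: [-0.35, -0.172, 0.918, -0.066]
contact_force: [-1.2, -0.6, 0.0]
grip_width: 85.7
gripper_force: 0.0
shift [0.1635 0.0095 0.0696] turn [-0.0029  0.0079  0.0011]
tcp [577.1  16.6 303.8] axes
 [[-0.695 -0.363 -0.62 ]
 [-0.27   0.932 -0.242]
 [ 0.666 -0.001 -0.746]] q [ 0.06  0.22  1.41 -0.25  2.2  -1.96] w 85.7 F [-1.2 -0.6  0. ] t 3.75 gf 0.0
time: 4.25
tcp_pos: [536.4, 1.0, 321.0]
ee_rot: [0.005, -0.185, 0.983, 0.0]
contact_force: [0.8, -0.1, 0.5]
grip_width: 85.5
gripper_force: 0.0
time: 4.75
tcp_pos: [495.6, -15.0, 304.1]
ee_rot: [0.357, -0.172, 0.916, 0.065]
contact_force: [1.7, 0.9, -0.1]
grip_width: 85.5
gripper_force: 0.0
time: 5.25
tcp_pos: [481.1, -20.6, 280.3]
ee_rot: [0.539, -0.155, 0.822, 0.101]
contact_force: [-0.5, 0.2, 0.8]
grip_width: 85.3
gripper_force: 0.0
shift [-0.2354  0.009   0.1633] turn [ 0.0023 -0.0157  0.003 ]
tcp [481.1 -20.6 280.3] axes
 [[-0.371 -0.363  0.855]
 [-0.145  0.932  0.333]
 [-0.917 -0.001 -0.398]] q [-0.39 -0.73  2.35  1.05  0.82 -2.8 ] w 85.3 F [-0.5  0.2  0.8] t 5.25 gf 0.0
```

```bash
python3 - <<'E'
from goal import *
import pickle
d=grab("wrist"); s,Q=now(); p=s["tcp_pos"]
for (u,v,sy) in [(217,302,1),(217,340,1),(418,302,-1),(424,345,-1),(190,303,1)]:
    c,r=ray(d,u,v); c=Q.inv().apply(c-p); r=Q.inv().apply(r)
    for y in (42.7*sy,-42.7*sy):
        k=(y-c[1])/r[1]
        if k>0: print(u,v,(c+k*r).round(1))
E
```

```text
217 302 [  8.2 -42.7  63.2]
217 340 [ -7.6 -42.7  58.3]
418 302 [11.6 42.7 56.3]
424 345 [-0.8 42.7 44.3]
190 303 [ 22.3 -42.7  34.9]
```

Fingertips reach about 60 mm ahead when open and about 67 mm at a 58 mm opening. I'll grasp at -45° tilt and rotate to about +65°.

```bash

python3 -m pendant '[0,0,0,0,0.239,0,0,0,0,0,0,0.239,0,0,0,0,0,0,0.239,0,0,0,0,0,0,0,0,0,0,0,0,0,0,0,0]'
python3 goal.py 496.3 -12.2 107 111.2 -45
```

```text
time: 5.8
tcp_pos: [482.0, -19.9, 280.3]
ee_rot: [0.379, -0.172, 0.907, 0.071]
contact_force: [0.2, -0.2, -0.7]
grip_width: 85.4
gripper_force: 0.0
shift [0.4479 0.0079 0.5331] turn [0.0048 0.0112 0.0058]
tcp [482.  -19.9 280.3] axes
 [[-0.654 -0.365  0.662]
 [-0.257  0.931  0.26 ]
 [-0.711 -0.    -0.703]] q [-0.3  -0.64  2.2   0.56  0.99 -2.41] w 85.4 F [ 0.2 -0.2 -0.7] t 5.8 gf 0.0
```

```bash

python3 -m pendant '[0.09,0.008,0,0.005,0.011,0.006,0,0.09,0,0,0,0,0,0,0.09,0,0,0,0,0,0,0.09,0,0,0,0,0,0,0.088,0,0,0,0,0,0]'
python3 -m pendant '[0,0,0.1,0,0,0,0,0,0,0.1,0,0,0,0,0,0,0.1,0,0,0,0,0,0,0.1,0,0,0,0,0,0,0,0,0,0,0]'
python3 goal.py 496.3 -12.2 107 111.2 -45
python3 -c "
from h import *
save('s2',cv2.resize(grab('scene')['frame'][200:380,200:440],(800,600)))"
```

```text
time: 6.3
tcp_pos: [406.1, -47.1, 199.3]
ee_rot: [0.376, -0.169, 0.908, 0.07]
contact_force: [0.2, -0.3, 0.4]
grip_width: 85.4
gripper_force: 0.0
time: 6.8
tcp_pos: [472.4, -20.8, 126.5]
ee_rot: [0.374, -0.169, 0.909, 0.071]
contact_force: [-0.4, -0.8, 0.0]
grip_width: 85.3
gripper_force: 0.0
shift [-0.0173 -0.0025  0.1267] turn [ 0.003  -0.0078 -0.0061]
tcp [472.4 -20.8 126.5] axes
 [[-0.663 -0.361  0.656]
 [-0.254  0.933  0.256]
 [-0.704  0.003 -0.71 ]] q [-0.3  -0.54  2.39  0.7   0.76 -2.63] w 85.3 F [-0.4 -0.8  0. ] t 6.8 gf 0.0
```

View pics/s2.png

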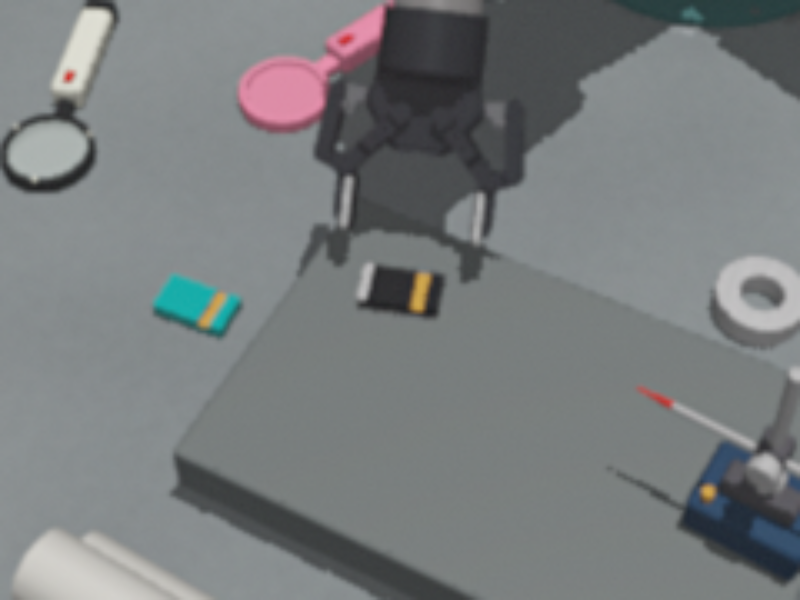

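The fingers straddle both ends of the black chaser (crop (400,290)) and are aligned with it. Next I advance and close.

```bash

python3 -m pendant '[-0.017,-0.0025,0.03,0.003,-0.008,-0.006,0,0,0,0.03,0,0,0,0,0,0,0.03,0,0,0,0,0,0,0.025,0,0,0,0,0,0,0.012,0,0,0,0]'
python3 -m pendant '[0,0,0,0,0,0,0,0,0,0,0,0,0,0,0,0,0,0,0,0,0,0,0,0,0,0,0,0,0,0,0,0,0,0,0]'
python3 goal.py 496.3 -12.2 107 111.2 -45
```

```text
time: 7.35
tcp_pos: [496.8, -12.8, 109.5]
ee_rot: [0.377, -0.17, 0.908, 0.07]
contact_force: [0.4, 0.2, 1.1]
grip_width: 85.6
gripper_force: 0.0
time: 7.85
tcp_pos: [496.6, -13.0, 110.3]
ee_rot: [0.377, -0.17, 0.908, 0.069]
contact_force: [-1.0, -0.6, -0.2]
grip_width: 85.8
gripper_force: 0.0
shift [0.0093 0.0034 0.0093] turn [-0.0038  0.0045  0.0039]
tcp [496.6 -13.  110.3] axes
 [[-0.657 -0.362  0.662]
 [-0.257  0.932  0.254]
 [-0.709 -0.003 -0.705]] q [-0.26 -0.44  2.36  0.73  0.67 -2.66] w 85.8 F [-1.  -0.6 -0.2] t 7.85 gf 0.0
```

```bash

python3 -m pendant '[0.007,0.003,0.007,0,0,0,0.1,0,0,0,0,0,0,0.2,0,0,0,0,0,0,0.25,0,0,0,0,0,0,0.3,0,0,0,0,0,0,0.35]' 60
python3 -m pendant '[0,0,0,0,0,0,0.5,0,0,0,0,0,0,0.7,0,0,0,0,0,0,0.8,0,0,0,0,0,0,0.8,0,0,0,0,0,0,0.8]'
python3 goal.py 496.3 -12.2 107 111.2 -45
```

```text
time: 8.35
tcp_pos: [496.5, -12.3, 108.1]
ee_rot: [0.378, -0.17, 0.908, 0.069]
contact_force: [-1.9, -1.3, 2.7]
grip_width: 56.0
gripper_force: 44.6
time: 8.85
tcp_pos: [496.6, -12.3, 108.2]
ee_rot: [0.378, -0.17, 0.907, 0.069]
contact_force: [-3.7, -0.9, 4.5]
grip_width: 55.4
gripper_force: 61.9
shift [0.0038 0.0009 0.0027] turn [-0.0042  0.0055  0.004 ]
tcp [496.6 -12.3 108.2] axes
 [[-0.657 -0.362  0.662]
 [-0.257  0.932  0.254]
 [-0.709 -0.003 -0.705]] q [-0.26 -0.44  2.36  0.74  0.67 -2.66] w 55.4 F [-3.7 -0.9  4.5] t 8.85 gf 61.94319248199463
```

```bash

python3 -m pendant '[-0.034,0,-0.034,0,0,0,0.8,-0.034,0,-0.034,0,0,0,0.8,-0.034,0,-0.034,0,0,0,0.8,-0.034,0,-0.034,0,0,0,0.8,-0.034,0,-0.034,0,0,0,0.8]'
python3 -m pendant '[-0.039,0,0.0064,0,0.28,0,0.8,-0.039,0,0.0064,0,0.28,0,0.8,-0.039,0,0.0064,0,0.28,0,0.8,-0.039,0,0.0064,0,0.28,0,0.8,-0.039,0,0.0064,0,0.28,0,0.8]'
python3 -m pendant '[-0.039,0,0.0064,0,0.28,0,0.8,-0.039,0,0.0064,0,0.28,0,0.8,-0.039,0,0.0064,0,0.28,0,0.8,-0.039,0,0.0064,0,0.28,0,0.8,-0.039,0,0.0064,0,0.28,0,0.8]'
python3 -m pendant '[-0.039,0,0.0064,0,0.28,0,0.8,-0.039,0,0.0064,0,0.28,0,0.8,-0.039,0,0.0064,0,0.28,0,0.8,0,0,0,0,0,0,0.8,0,0,0,0,0,0,0.8]'
python3 goal.py 496.3 -12.2 107 111.2 65
python3 -c "
from h import *
a=grab('scene')['frame'][200:350,240:440];b=grab('wrist')['frame']
save('s3',np.hstack([cv2.resize(a,(400,300)),cv2.resize(b,(400,300))]))"
```

```text
time: 9.35
tcp_pos: [496.1, -12.1, 168.8]
ee_rot: [0.377, -0.17, 0.908, 0.069]
contact_force: [-1.0, 0.1, -1.6]
grip_width: 55.5
gripper_force: 63.6
time: 9.85
tcp_pos: [539.5, 4.5, 185.2]
ee_rot: [0.025, -0.183, 0.983, 0.002]
contact_force: [-0.9, 0.1, -3.1]
grip_width: 55.4
gripper_force: 63.8
time: 10.35
tcp_pos: [581.3, 20.8, 165.5]
ee_rot: [-0.329, -0.172, 0.926, -0.063]
contact_force: [-0.5, -0.8, -1.4]
grip_width: 55.4
gripper_force: 63.9
time: 10.85
tcp_pos: [595.7, 26.3, 139.7]
ee_rot: [-0.52, -0.155, 0.834, -0.099]
contact_force: [-0.3, 0.5, -0.7]
grip_width: 55.0
gripper_force: 64.1
shift [0.0701 0.0006 0.4404] turn [-0.0026  0.0365 -0.0051]
tcp [595.7  26.3 139.7] axes
 [[-0.411 -0.362 -0.837]
 [-0.157  0.932 -0.326]
 [ 0.898 -0.003 -0.44 ]] q [ 0.09  0.53  1.41 -0.33  2.28 -1.91] w 55.0 F [-0.3  0.5 -0.7] t 10.85 gf 64.13591331740463
```

View pics/s3.png

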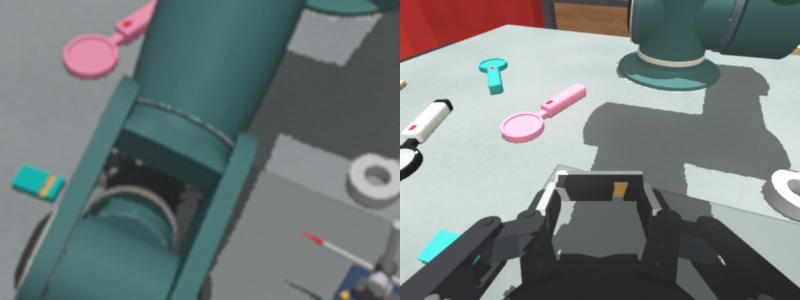

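The chaser is held between the fingers with its black back toward the camera, at (600,190) in the wrist half. The body would hit the plate before the tilt got past the tipping angle. So I'll stand it on its long edge at 45° tilt, release it and push it over.

```bash

python3 -m pendant '[0.03,0,-0.001,0,-0.212,0,0.8,0.03,0,-0.001,0,-0.212,0,0.8,0.03,0,-0.001,0,-0.212,0,0.8,0,0,0,0,0,0,0.8,0,0,0,0,0,0,0.8]'
python3 goal.py 587 23 100 111.2 44.9
```

```text
time: 11.45
tcp_pos: [584.6, 22.0, 161.2]
ee_rot: [-0.375, -0.169, 0.908, -0.072]
contact_force: [-0.5, -0.1, -1.5]
grip_width: 55.5
gripper_force: 64.1
shift [-0.1801  0.0011  0.1658] turn [-0.0044 -0.0014 -0.0055]
tcp [584.6  22.  161.2] axes
 [[-0.661 -0.361 -0.658]
 [-0.253  0.932 -0.258]
 [ 0.706 -0.004 -0.708]] q [ 0.07  0.35  1.5  -0.24  2.03 -1.89] w 55.5 F [-0.5 -0.1 -1.5] t 11.45 gf 64.09329253919168
```

```bash

python3 -m pendant '[-0.026,0,0.026,0,0,0,0.8,-0.026,0,0.026,0,0,0,0.8,-0.026,0,0.026,0,0,0,0.8,-0.026,0,0.026,0,0,0,0.8,-0.026,0,0.026,0,0,0,0.8]'
python3 -m pendant '[0,0,0,0,0,0,0.8,0,0,0,0,0,0,0.8,-0.0028,0,0.0028,0,0,0,0.8,-0.0028,0,0.0028,0,0,0,0.8,0,0,0,0,0,0,0.8]' | grep -E "tcp|cont"
python3 -m pendant '[-0.0028,0,0.0028,0,0,0,0.8,0,0,0,0,0,0,0.8,-0.0028,0,0.0028,0,0,0,0.8,0,0,0,0,0,0,0.8,0,0,0,0,0,0,0.8]' | grep -E "tcp|cont"

```

```text
time: 11.95
tcp_pos: [584.7, 22.2, 111.9]
ee_rot: [-0.377, -0.17, 0.908, -0.072]
contact_force: [-0.3, 0.6, -2.2]
grip_width: 55.4
gripper_force: 64.1
tcp_pos: [584.8, 22.1, 111.5]
contact_force: [0.5, 0.4, -3.2]
tcp_pos: [585.0, 22.1, 110.7]
contact_force: [-1.2, 0.6, 11.1]
```

```bash

python3 -m pendant '[0,0,0,0,0,0,0.3,0,0,0,0,0,0,0.25,0,0,0,0,0,0,0.15,0,0,0,0,0,0,0,0,0,0,0,0,0,0]' | grep -E "tcp|cont|grip"
python3 -m pendant '[0,0,-0.01,0,0,0,0,0,0,-0.03,0,0,0,0,0,0,-0.06,0,0,0,0,0,0,-0.15,0,0,0,0,0,0,-0.15,0,0,0,0]' | grep -E "tcp|cont|grip"
python3 -m pendant '[0,0,-0.15,0,0,0,0,0,0,-0.15,0,0,0,0,0,0,0,0,-0.28,0,0,0,0,0,0,-0.28,0,0,0,0,0,0,-0.28,0,0]' | grep -E "tcp|cont|grip"
python3 -c "
from h import *
a=grab('scene')['frame'][200:350,240:440];b=grab('wrist')['frame']
save('s4',np.hstack([cv2.resize(a,(400,300)),cv2.resize(b,(400,300))]))"
python3 goal.py 500 -12 130 111.2 0
```

```text
tcp_pos: [584.8, 22.1, 109.3]
contact_force: [0.8, 0.3, 0.4]
grip_width: 85.3
gripper_force: 0.0
tcp_pos: [651.5, 48.2, 181.4]
contact_force: [1.2, -0.1, 0.0]
grip_width: 85.7
gripper_force: 0.0
tcp_pos: [701.0, 67.7, 233.7]
contact_force: [0.1, 0.8, 0.1]
grip_width: 85.3
gripper_force: 0.0
shift [ 0.6691 -0.004   0.6857] turn [-0.0067 -0.6486 -0.0018]
tcp [699.8  66.9 235.9] axes
 [[-0.88  -0.361 -0.309]
 [-0.34   0.932 -0.124]
 [ 0.333 -0.004 -0.943]] q [ 0.09  0.36  1.29 -0.1   1.82 -1.86] w 85.2 F [0.1 0.5 1.2] t 14.55 gf 0.0
```

View pics/s4.png

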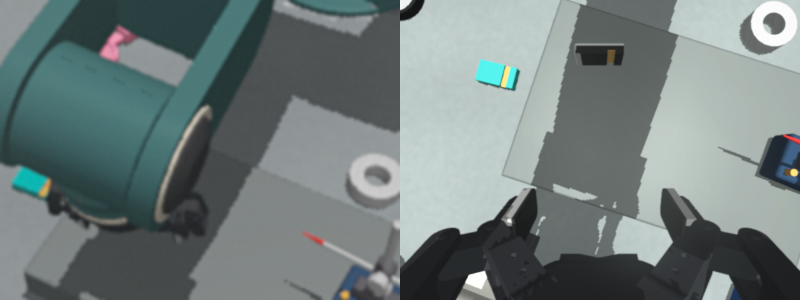

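The block stands on its long edge at (600,53) in the wrist half. I'm working out where it is and moving to the robot side of it.

```bash

python3 -m pendant '[0,0,0,0,-0.217,0,0.5,0,0,0,0,-0.217,0,1,0,0,0,0,-0.215,0,1,0,0,0,0,0,0,1,0,0,0,0,0,0,1]' | grep -E "tcp|cont|grip"
python3 - <<'E'
from ch import *
d=grab("wrist");im=d["frame"]
g=proj(d,[537,3.6,82]);print(g)
u,v=g.astype(int)
h=cv2.cvtColor(im,cv2.COLOR_RGB2HSV)
y0,x0=max(v-45,0),u-60
m=(((h[...,0]>8)&(h[...,0]<28)&(h[...,1]>120))).astype(np.uint8)
ys,xs=np.nonzero(m[y0:v+45,x0:u+60]); print("brass",xs.min()+x0,xs.max()+x0,ys.min()+y0,ys.max()+y0)
dk=(im.max(2)<70)[y0:v+45,x0:u+60]; n,l,st,c=cv2.connectedComponentsWithStats(dk.astype(np.uint8)); 
for i in range(1,n):
    if st[i,4]>60: print("dark",st[i]+[x0,y0,0,0,0])
bx=(xs.min()+xs.max())/2+x0
print("brass top",onz(d,bx,ys.min()+y0,82),"bottom",onz(d,bx,ys.max()+y0,50))
E
python3 goal.py 495 -12 180 111.2 0
```

```text
tcp_pos: [699.8, 67.1, 233.2]
contact_force: [0.5, 0.2, 0.2]
grip_width: 12.1
gripper_force: 0.0
[315.83947373 -51.00931179]
shift [0.8772 0.0022 0.2213] turn [-0.0045 -0.0214  0.001 ]
tcp [700.1  67.2 232.9] axes
 [[-0.932 -0.362 -0.01 ]
 [-0.362  0.932 -0.006]
 [ 0.011 -0.002 -1.   ]] q [ 0.06  0.21  1.45 -0.01  1.49 -1.88] w 4.7 F [ 0.3 -0.6  0.7] t 15.1 gf 0.0Traceback (most recent call last):
  File "<stdin>", line 8, in <module>
    return umr_minimum(a, axis, None, out, keepdims, initial, where)
ValueError: zero-size array to reduction operation minimum which has no identity
```

```bash

python3 -m pendant '[0.14,0,0,0,-0.02,0,1,0.14,0,0,0,0,0,1,0.14,0,0,0,0,0,1,0.14,0,0,0,0,0,1,0,0,0,0,0,0,1]' | grep -E "tcp|cont|grip"
python3 - <<'E'
from ch import *
d=grab("wrist");im=d["frame"]
g=proj(d,[537,3.6,82]);print(g)
u,v=g.astype(int)
h=cv2.cvtColor(im,cv2.COLOR_RGB2HSV)
y0,x0=max(v-60,0),u-90
m=(((h[...,0]>8)&(h[...,0]<28)&(h[...,1]>100))).astype(np.uint8)
ys,xs=np.nonzero(m[y0:v+70,x0:u+90]); print("brass",xs.min()+x0,xs.max()+x0,ys.min()+y0,ys.max()+y0)
bx=(xs.min()+xs.max())/2+x0
print("brass top",onz(d,bx,ys.min()+y0,82),"bottom",onz(d,bx,ys.max()+y0,50))
save("s5",cv2.resize(im[max(v-120,0):max(v-120,0)+240,160:480],(640,480)))
E
python3 goal.py 495 -12 180 111.2 0
```

```text
tcp_pos: [567.4, 15.7, 233.0]
contact_force: [1.0, 0.2, -0.7]
grip_width: 0.1
gripper_force: 0.0
[315.84360859 205.01173109]
brass 335 345 207 208
brass top [532.46242868  18.9242471   82.        ] bottom [538.38957869  23.47336685  50.        ]
shift [0.3169 0.0024 0.2124] turn [-0.0047  0.0034 -0.0004]
tcp [569.   16.2 233.3] axes
 [[-0.932 -0.361  0.003]
 [-0.361  0.932 -0.002]
 [-0.002 -0.002 -1.   ]] q [-0.02 -0.09  1.76 -0.    1.46 -1.96] w -0.5 F [ 1.  -0.4  0.1] t 15.65 gf 0.0
```

View pics/s5.png

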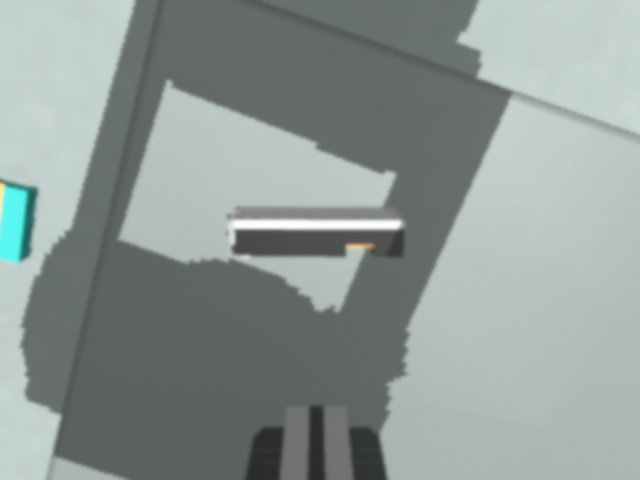

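The chaser stands at crop (318,230), with centre at about (537, 2). I pass over it, descend on the robot side and push away at about z = 76.

```bash

python3 -m pendant '[0.107,0,0,0,0,0,1,0.107,0,0,0,0,0,1,0.107,0,0,0,0,0,1,0,0,0.1,0,0,0,1,0,0,0.1,0,0,0,1]' | grep -E "tcp|cont|grip"
python3 -m pendant '[0,0,0.1,0,0,0,1,0,0,0.03,0,0,0,1,0,0,0,0,0,0,1,0,0,0,0,0,0,1,0,0,0,0,0,0,1]' | grep -E "tcp|cont|grip"
python3 goal.py 516 -5.5 149 111.2 0
```

```text
tcp_pos: [495.8, -12.6, 182.9]
contact_force: [0.2, 0.2, -0.1]
grip_width: -0.4
gripper_force: 0.0
tcp_pos: [495.9, -12.5, 151.3]
contact_force: [0.6, 0.3, -0.7]
grip_width: 0.3
gripper_force: 0.0
shift [-0.085  -0.0029  0.0099] turn [-0.0062  0.0111  0.0005]
tcp [495.9 -12.5 151.3] axes
 [[-0.932 -0.362  0.007]
 [-0.362  0.932 -0.001]
 [-0.006 -0.003 -1.   ]] q [-0.08 -0.2   2.   -0.    1.34 -2.02] w 0.3 F [ 0.6  0.3 -0.7] t 16.65 gf 0.0
```

```bash

python3 -m pendant '[-0.05,0,0.008,0,0,0,1,-0.03,0,0,0,0,0,1,-0.012,0,0,0,0,0,1,-0.012,0,0,0,0,0,1,-0.012,0,0,0,0,0,1]' | grep -E "tcp|cont"
python3 -m pendant '[-0.012,0,0,0,0,0,1,-0.012,0,0,0,0,0,1,-0.012,0,0,0,0,0,1,-0.012,0,0,0,0,0,1,-0.012,0,0,0,0,0,1]' | grep -E "tcp|cont"
python3 -m pendant '[0,0,0,0,0,0,1,0,0,0,0,0,0,1,0,0,-0.1,0,0,0,1,0,0,-0.1,0,0,0,0.5,0,0,-0.1,0,0,0,0]' | grep -E "tcp|cont"
python3 -c "
from h import *
a=grab('scene')['frame'][200:350,240:440];b=grab('top')['frame'][150:240,260:380]
save('s6',np.hstack([cv2.resize(a,(400,300)),cv2.resize(b,(400,300))]))"
```

```text
tcp_pos: [522.4, -2.0, 148.1]
contact_force: [-0.7, -0.9, 1.1]
tcp_pos: [536.5, 3.4, 148.2]
contact_force: [0.2, 0.0, 0.2]
tcp_pos: [535.6, 3.4, 224.1]
contact_force: [0.4, -0.2, -0.4]
```

View pics/s6.png

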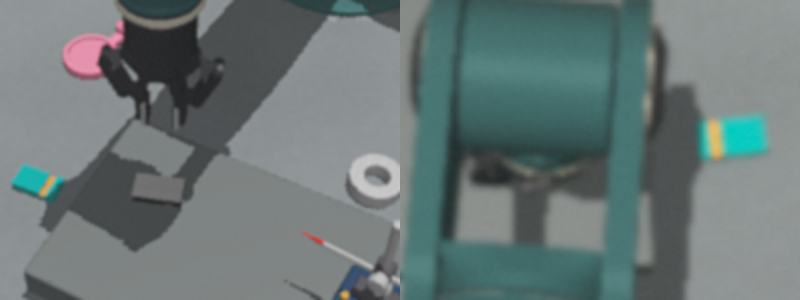

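The chaser now lies flat with its plain ground-steel face up, at (160,188) in the scene half. That was the tenth picture, so the rest is numeric. I'm moving above the magnifier, which also clears the view of the chaser.

```bash
python3 goal.py 444.7 -370.2 230 112.7 0
```

```text
shift [ 0.8831 -1.2601 -0.0149] turn [-0.009   0.0175 -0.05  ]
tcp [536.6   3.3 226.9] axes
 [[-0.932 -0.362  0.01 ]
 [-0.362  0.932 -0.001]
 [-0.009 -0.005 -1.   ]] q [-0.04 -0.16  1.84 -0.    1.45 -1.98] w 43.6 F [ 1.2  0.2 -0.3] t 18.25 gf 0.0
```

```bash

python3 -m pendant '[0.0883,-0.126,-0.002,0,0,0,0,0.0883,-0.126,-0.002,0,0,0,0,0.0883,-0.126,-0.002,0,0,0,0,0.0883,-0.126,-0.002,0,0,0,0,0.0883,-0.126,-0.002,0,0,0,0]' | grep -E "tcp|cont"
python3 -m pendant '[0.0883,-0.126,-0.002,0,0,0,0,0.0883,-0.126,-0.002,0,0,0,0,0.0883,-0.126,-0.002,0,0,0,0,0.0883,-0.126,-0.002,0,0,0,0,0.0883,-0.126,-0.002,-0.009,0.017,-0.05,0]' | grep -E "tcp|cont"
python3 -m pendant '[0,0,0,0,0,0,0,0,0,0,0,0,0,0,0,0,0,0,0,0,0,0,0,0,0,0,0,0,0,0,0,0,0,0,0]' | grep -E "tcp|cont"
python3 goal.py 444.7 -370.2 230 112.7 0
cat > m2.py <<'E'
from ch import *
import pickle
d=grab("wrist");T=grab("top");S=grab("scene"); pickle.dump((d,T,S),open("d2.pkl","wb"))
# handle in wrist view
im=d["frame"]; h=cv2.cvtColor(im,cv2.COLOR_RGB2HSV)
g=proj(d,[444.7,-370.2,24]); print("grip px",g, "lens px",proj(d,[532,-333.5,14]))
m=((im.min(2)>150)).astype(np.uint8); m[360:]=0
n,l,st,c=cv2.connectedComponentsWithStats(m)
for i in np.argsort(-st[:,4])[:6]: print(i,st[i],c[i].round(0))
u,v=g.astype(int); print("at grip",im[v-8:v+9:8,u-40:u+41:10].min(2))
E
python3 m2.py
python3 - <<'E'
from ch import *
import pickle
d,T,S=pickle.load(open("d2.pkl","rb"))
for n,D in(("top",T),("scene",S)):
    g=proj(D,[557,10,62]).astype(int); im=D["frame"].astype(int); print(n,g)
    print(im[g[1]-14:g[1]+15:2,g[0]-24:g[0]+25:2].mean(2).astype(int))
E
```

```text
tcp_pos: [489.1, -184.7, 225.0]
contact_force: [0.5, 0.1, -0.1]
tcp_pos: [443.0, -371.6, 227.4]
contact_force: [0.5, 0.5, 0.1]
tcp_pos: [444.2, -369.3, 228.1]
contact_force: [0.1, -0.9, 0.9]
shift [-0.0004 -0.0038 -0.0077] turn [ 0.0036 -0.0076  0.0021]
tcp [ 444.2 -369.3  228.1] axes
 [[-0.922 -0.387 -0.004]
 [-0.387  0.922  0.   ]
 [ 0.004  0.002 -1.   ]] q [-0.74 -0.06  1.75 -0.    1.46 -2.7 ] w 85.3 F [ 0.1 -0.9  0.9] t 19.75 gf 0.0
grip px [314.45876385 232.58803558] lens px [314.78295529 326.25744334]
0 [     0      0    640    480 157103] [362. 299.]
1 [     0      0    632    360 107588] [193. 137.]
3 [  326   176   314   184 33984] [525. 286.]
2 [ 277  166  100  119 5455] [324. 221.]
6 [ 284  295   68   58 3033] [317. 324.]
8 [314 356   6   4  18] [316. 358.]
at grip [[107 109 112 250 254 254 192 191 187]
 [105 109 113 171 254 253 138 115 156]
 [103 108 111 169 177 177 159 114 113]]
top [305 198]
[[145 145 146 147 146 146 146 146 147 146 146 148 145 147 146 146 147 144
  148 146 147 147 144 146 147]
 [146 147 147 147 146 146 147 146 146 147 147 146 145 148 146 147 147 147
  
[... 2286 characters left out ...]
91 190 190 189 188 189 187 187 187 188
  159 120 125 126 126 126 126]
 [126 126 126 126 126 140 189 193 195 194 193 192 191 191 191 189 188 189
  132 125 126 126 126 126 127]
 [126 125 127 125 126 117  90 116 135 147 166 180 188 189 191 192 193 194
  123 127 127 126 126 126 126]
 [124 126 125 126 126 122  77  65  58  48  44  54  66  87 114 130 145 154
  122 126 126 126 126 126 127]
 [125 126 125 126 126 127 127 128 127 122 118 117 112  79  77  73  52  52
  121 127 126 126 126 126 126]
 [125 125 127 125 126 126 126 127 127 126 127 127 127 127 128 129 123 117
  126 127 126 126 126 126 126]
 [127 126 125 126 126 126 126 125 127 126 126 126 126 126 126 126 127 126
  126 126 127 126 126 127 127]]
```

```bash
cat > m3.py <<'E'
from ch import *
import pickle
d,T,S=pickle.load(open("d2.pkl","rb"))
def rect(D,m,z):
    n,l,st,c=cv2.connectedComponentsWithStats(m.astype(np.uint8)); i=1+np.argmax(st[1:,4])
    ys,xs=np.nonzero(l==i); P=np.array([onz(D,u,v,z)[:2] for u,v in zip(xs,ys)])
    cen=P.mean(0); w,V=np.linalg.eigh(np.cov(P.T)); a=V[:,1]
    return st[i],cen.round(1),np.degrees(np.arctan2(a[1],a[0])).round(1),np.sqrt(12*w).round(1)
for n,D,t in(("top",T,188),("scene",S,160)):
    g=proj(D,[557,10,62]).astype(int); m=np.zeros((480,640),bool); sl=np.s_[g[1]-22:g[1]+23,g[0]-30:g[0]+31]
    m[sl]=D["frame"].astype(int).mean(2)[sl]>t; print("chaser",n,rect(D,m,62))
im=d["frame"].astype(int)
for t in(150,200):
    m=np.zeros((480,640),bool); sl=np.s_[130:292,295:334]; m[sl]=(im.min(2)>t)[sl]; r=rect(d,m,24); print("handle wrist",t,r)
g=im[:,:,:].min(2)
for v in range(170,300,12): print(v,"".join("%4d"%x for x in g[v,288:344:3]))
m=np.zeros((480,640),bool); sl=np.s_[288:360,278:358]; m[sl]=(im.max(2)<75)[sl]
ys,xs=np.nonzero(m); print("ring",xs.min(),xs.max(),ys.min(),ys.max())
x=(284+352)/2; print("lens",onz(d,(284+351)/2,(295+352)/2,10))
m=np.zeros((480,640),bool); sl=np.s_[195:235,405:450]; m[sl]=(T["frame"].min(2)>150)[sl]; print("lens top",rect(T,m,10))
E
python3 m3.py
```

```text
chaser top (array([294, 190,  22,  17, 237], dtype=int32), array([558.1,  12.4]), np.float64(111.2), array([32. , 57.4]))
chaser scene (array([306, 286,  26,  14, 273], dtype=int32), array([558.2,  10.1]), np.float64(111.4), array([32.1, 56.4]))
handle wrist 150 (array([ 295,  166,   39,  119, 3555], dtype=int32), array([ 433. , -373.3]), np.float64(-154.5), array([28.9, 92.2]))
handle wrist 200 (array([ 300,  176,   34,   59, 1652], dtype=int32), array([ 423.1, -376.5]), np.float64(-160.6), array([25.7, 43.2]))
170  109 108 109 111 151 171 178 178 178 178 179 178 179 177 164 138 163 120 112
182  110 110 112 113 150 171 179 180 187 205 252 254 255 255 251 200 188 188 157
194  173 187 189 175 209 252 254 254 254 254 254 255 255 254 251 204 190 188 185
206  189 189 188 175 195 251 254 254 254 254 254 254 255 254 250 200 191 191 192
218  111 112 114 117 185 251 254 254 254 254 254 254 254 254 250 200 191 190 190
230  110 112 112 114 135 168 178 249 254 254 254 254 254 254 248 186 183 123 127
242  109 110 111 113 131 165 175 176 176 177 243 181 177 174 161 169 116 115 114
254  107 108 109 110 124 162 173 173 145 128 128 163 174 173 159 119 114 113 112
266  105 106 108 108 119 160 171 172 105  70  71 145 174 171 158 180 185 182 181
278  104 104 105 107 107 106 106  77  64  64  75  76 155 183 182 181 179 162 128
290  103 104  95  65  57  59  60  62  64  64  66  69  69  64  65  65  74  98 106
ring 278 349 288 351
lens [ 530.45986828 -331.34932898   10.        ]
lens top (array([405, 195,  35,  36, 741], dtype=int32), array([ 545.1, -316.6]), np.float64(73.6), array([90.5, 92. ]))
```

```bash
python3 - <<'E'
from ch import *
import pickle
d,T,S=pickle.load(open("d2.pkl","rb"))
def pl(D,a,b):
    c,r=ray(D,*a);_,q=ray(D,*b);n=np.cross(r,q);n/=np.linalg.norm(n);return n,n@c
def redw(D,x0,x1,y0,y1,sat):
    im=D["frame"][y0:y1,x0:x1].astype(float); w=np.clip(im[...,0]-im[...,1:].max(2)-sat,0,None); return w
# per-column weighted centroids of red -> line
for n,D,b in(("top",T,(222,242,176,192)),("scene",S,(386,406,310,326))):
    w=redw(D,*b,15); x=np.arange(b[0],b[1]);y=np.arange(b[2],b[3])[:,None]; s=w.sum(0); ok=s>15
    cy=(w*y).sum(0)[ok]/s[ok]; f=np.polyfit(x[ok],cy,1); print(n,x[ok],cy.round(1),s[ok].round(0)); 
    if n=="top": pt=pl(D,(x[ok][0],np.polyval(f,x[ok][0])),(x[ok][-1],np.polyval(f,x[ok][-1])))
    else: ps=pl(D,(x[ok][0],np.polyval(f,x[ok][0])),(x[ok][-1],np.polyval(f,x[ok][-1])))
pt2=pl(T,(234,184.4),(182,181.4)); ps2=pl(S,(391.5,315.8),(428,333.5))
for a,b in((pt,ps),(pt2,ps2)):
    dr=np.cross(a[0],b[0]);dr/=np.linalg.norm(dr)
    for y in(195,210,230):
        A=np.array([a[0],b[0],[0,1,0]]);print(np.linalg.solve(A,[a[1],b[1],y]).round(1),dr.round(3))
E
```

```text
top [224 225 226 227 228 229 230 231 232] [183.2 183.3 183.4 183.4 183.5 183.5 183.5 183.4 183.4] [ 46. 165. 231. 238. 229. 201. 154. 117.  70.]
scene [391 392 393 394 395 396 397 398 399 400 401] [316.2 316.4 316.9 317.4 318.  318.4 318.9 319.4 320.  320.4 320.5] [ 53. 108. 142. 127. 155. 193. 236. 263. 275. 272. 154.]
[577.5 195.  134.6] [ 0.007 -1.    -0.008]
[577.4 210.  134.8] [ 0.007 -1.    -0.008]
[577.3 230.  134.9] [ 0.007 -1.    -0.008]
[575.4 195.  133.3] [0.027 0.999 0.029]
[575.8 210.  133.7] [0.027 0.999 0.029]
[576.3 230.  134.3] [0.027 0.999 0.029]
```

The scriber height comes out at 134.5 mm, and the scriber line is horizontal. The chaser centre is (558, 11), so the teeth are at about (568, -14). I descend on the handle.

```bash

python3 -m pendant '[0,0,0.15,0,0,0,0,0,0,0.15,0,0,0,0,0,0,0.15,0,0,0,0,0,0,0.1,0,0,0,0,0,0,0,0,0,0,0]' | grep -E "tcp|cont"
python3 -m pendant '[0,0,0.02,0,0,0,0,0,0,0.02,0,0,0,0,0,0,0.015,0,0,0,0,0,0,0,0,0,0,0,0,0,0,0,0,0,0]' | grep -E "tcp|cont"
python3 goal.py 444.2 -369 75 112.7 0
```

```text
tcp_pos: [442.2, -368.8, 87.0]
contact_force: [0.3, -0.2, 0.4]
tcp_pos: [443.3, -370.2, 77.2]
contact_force: [1.3, -0.2, -0.0]
shift [-0.005   0.0029  0.0089] turn [ 0.003  -0.0076  0.0001]
tcp [ 443.3 -370.2   77.2] axes
 [[-0.923 -0.386 -0.004]
 [-0.386  0.923 -0.   ]
 [ 0.004  0.002 -1.   ]] q [-0.74  0.06  1.88 -0.    1.2  -2.7 ] w 85.4 F [ 1.3 -0.2 -0. ] t 20.9 gf 0.0
```

```bash

python3 -m pendant '[-0.004,0.003,0.006,0,-0.007,0,0.2,0,0,0,0,0,0,0.4,0,0,0,0,0,0,0.6,0,0,0,0,0,0,0.7,0,0,0,0,0,0,0.8]' 60 | grep -E "tcp|cont|grip"
python3 -m pendant '[0,0,0,0,0,0,1,0,0,0,0,0,0,1,0,0,0,0,0,0,1,0,0,0,0,0,0,1,0,0,0,0,0,0,1]' | grep -E "tcp|cont|grip"
python3 goal.py 444.2 -369 75 112.7 0
```

```text
tcp_pos: [444.0, -369.1, 75.6]
contact_force: [-0.0, 0.4, 5.3]
grip_width: 26.8
gripper_force: 60.9
tcp_pos: [444.0, -369.1, 75.6]
contact_force: [0.4, -0.3, 4.9]
grip_width: 27.0
gripper_force: 60.8
shift [-0.0009  0.0001  0.0024] turn [ 0.0029 -0.0006  0.0001]
tcp [ 444.  -369.1   75.6] axes
 [[-0.923 -0.386 -0.001]
 [-0.386  0.923  0.001]
 [ 0.     0.002 -1.   ]] q [-0.74  0.07  1.88  0.    1.2  -2.71] w 27.0 F [ 0.4 -0.3  4.9] t 21.9 gf 60.832679271698
```

```bash

python3 -m pendant '[0,0,-0.02,0,0,0,1,0,0,-0.06,0,0,0,1,0,0,-0.12,0,0,0,1,0,0,-0.15,0,0,0,1,0,0,-0.15,0,0,0,1]' | grep -E "tcp|cont|grip"
python3 -m pendant '[0,0,-0.12,0,0,0,1,0,0,-0.06,0,0,0,1,0,0,0,0,0,0,1,0,0,0,0,0,0,1,0,0,0,0,0,0,1]' | grep -E "tcp|cont|grip"
python3 goal.py 480.3 -50.8 240 112.7 0
```

```text
tcp_pos: [443.7, -368.9, 202.4]
contact_force: [0.4, -0.7, -2.0]
grip_width: 26.6
gripper_force: 60.2
tcp_pos: [443.7, -368.9, 243.2]
contact_force: [0.2, 0.7, -1.8]
grip_width: 26.8
gripper_force: 60.2
shift [-0.6261  1.1174  0.0168] turn [ 0.0088 -0.0033  0.0001]
tcp [ 443.7 -368.9  243.2] axes
 [[-0.923 -0.386 -0.003]
 [-0.386  0.923  0.004]
 [ 0.002  0.005 -1.   ]] q [-0.74 -0.07  1.73  0.    1.49 -2.71] w 26.8 F [ 0.2  0.7 -1.8] t 22.9 gf 60.15541076660156
```

Lifted, with about 1.8 N of weight on the wrist. I carry it across at constant orientation, smoothly.

```bash

python3 -m pendant '[-0.02,0.036,0,0,0,0,1,-0.05,0.09,0,0,0,0,1,-0.07,0.125,0,0,0,0,1,-0.07,0.125,0,0,0,0,1,-0.07,0.125,0,0,0,0,1]' | grep -E "tcp|grip"
python3 -m pendant '[-0.07,0.125,0,0,0,0,1,-0.07,0.125,0,0,0,0,1,-0.07,0.125,0,0,0,0,1,-0.07,0.125,0,0,0,0,1,-0.066,0.116,0,0,0,0,1]' | grep -E "tcp|grip"
python3 -m pendant '[0,0,0,0,0,0,1,0,0,0,0,0,0,1,0,0,0.04,0,0,0,1,0,0,0.04,0,0,0,1,0,0,0.02,0,0,0,1]' | grep -E "tcp|grip"
python3 -m pendant '[0,0,0,0,0,0,1,0,0,0,0,0,0,1,0,0,0,0,0,0,1,0,0,0,0,0,0,1,0,0,0,0,0,0,1]' | grep -E "tcp|grip"
python3 goal.py 480.3 -50.8 203 112.7 0
python3 - <<'E'
from ch import *
import pickle
o=(grab("wrist"),grab("top"),grab("scene")); pickle.dump(o,open("d3.pkl","wb"))
d,T,S=o
for n,D in(("top",T),("scene",S),("wrist",d)):
    print(n,"lens px",proj(D,[568,-14,134.5]).round(0))
    g=proj(D,[568,-14,134.5]).astype(int); im=D["frame"].astype(int).mean(2); k=2 if n!="wrist" else 6
    r=17*k; y0,x0=max(g[1]-r,0),g[0]-r-4*k
    a=im[y0:g[1]+r+1:k,x0:g[0]+r+4*k:k].astype(int); print(x0,y0); print("\n".join("".join("%4d"%x for x in q) for q in a))
E
```

```text
tcp_pos: [460.0, -224.8, 244.5]
grip_width: 26.7
gripper_force: 60.1
tcp_pos: [480.1, -49.2, 244.9]
grip_width: 26.7
gripper_force: 60.1
tcp_pos: [480.1, -51.8, 218.8]
grip_width: 26.8
gripper_force: 60.2
tcp_pos: [480.7, -51.2, 221.0]
grip_width: 26.8
gripper_force: 60.2
shift [0.0009 0.002  0.0719] turn [ 0.0036 -0.0004  0.0001]
tcp [480.7 -51.2 221. ] axes
 [[-0.923 -0.386 -0.001]
 [-0.386  0.923  0.002]
 [ 0.     0.002 -1.   ]] q [-0.16 -0.28  1.95  0.    1.47 -2.13] w 26.8 F [ 0.2  0.2 -1.7] t 24.9 gf 60.179665088653564
top lens px [314. 189.]
271 155
 134 134 136 134 136 137 135 136 135 135 136 136 135 135 136 136 135 135 135 135 136 134 135 135 135 135 134 134 136 134 131 116 134 145 145 146 148 144 146 146 144 146
 137 135 136 135 136 136 135 136 135 135 134 134 134 134 135 136 133 135 134 135 137 135 135 135 133 136 134 135 135 135 133 116 135 146 146 146 145 145 146 144 145 145
 135 135 133 135 135 135 136 135 134 134 136 135 136 135 134 136 136 136 135 137 136 136 133 133 135 134 135 134 135 134 132 119 135 144 145 145 147 146 144 144 145 146
 134 136 135 135 134 133 136 1
[... 14716 characters left out ...]
  33  33  32  33  34  33
  58  30  31  32  33  34  33  34  33  32  33  33  34  33  33  34  34  34  34  34  34  35  35  35  35  34  34  34  34  34  33  34  34  34  34  34  34  33  35  35  34  35
  29  32  33  33  33  33  33  33  33  35  33  33  33  33  31  34  34  33  33  34  33  34  34  33  34  32  34  32  34  33  33  33  33  33  33  34  34  34  34  35  36  33
  33  34  33  33  33  33  33  34  33  32  32  32  33  33  32  32  33  33  33  33  33  33  34  33  33  32  34  33  32  32  33  32  33  32  34  33  34  34  34  34  35  36
  32  32  33  33  33  33  32  32  32  33  33  34  33  34  29  34  32  32  33  32  33  33  33  33  33  33  32  34  32  34  32  33  32  33  33  34  33  34  36  35  34  35
```

The scene view sees the lens clearly. I lower to the focal height and check the lens centre in the scene image against kinematics.

```bash

python3 -m pendant '[0,0,0.02,0,0,0,1,0,0,0.02,0,0,0,1,0,0,0.02,0,0,0,1,0,0,0.012,0,0,0,1,0,0,0,0,0,0,1]' | grep -E "tcp|grip"
python3 -m pendant '[0,0,0,0,0,0,1,0,0,0,0,0,0,1,0,0,0,0,0,0,1,0,0,0,0,0,0,1,0,0,0,0,0,0,1]' | grep -E "tcp|grip"
cat > m4.py <<'E'
from goal import *
d=grab("scene"); s,Q=now(); p=s["tcp_pos"]; L=np.array([p[0]+95*.9225,p[1]+95*.386,p[2]-68.6])
e=proj(d,L); print("tcp",p.round(1),"lens kin",L.round(1),"exp px",e.round(1))
im=d["frame"].astype(int).mean(2); u,v=e.astype(int); m=np.zeros((480,640),np.uint8); sl=np.s_[v-28:v+29,u-26:u+27]; m[sl]=(im>108)[sl]
n,l,st,c=cv2.connectedComponentsWithStats(m,connectivity=4); i=l[v,u]; print(st[i],c[i])
cs=max(cv2.findContours((l==i).astype(np.uint8),0,1)[0],key=len); el=cv2.fitEllipse(cs); print("ellipse",el)
a=np.linspace(0,6.283,60); C=np.array([proj(d,L+[33*np.cos(t),33*np.sin(t),7]) for t in a]).astype(np.float32)
print("exp rim r33 top",cv2.fitEllipse(C))
C=np.array([proj(d,L+[38*np.cos(t),38*np.sin(t),0]) for t in a]).astype(np.float32); print("exp rim r38 mid",cv2.fitEllipse(C))
dk=np.zeros((480,640),np.uint8); dk[sl]=(im<66)[sl]; n,l,st,c=cv2.connectedComponentsWithStats(dk); print(st[1:][st[1:,4]>40])
print("tilt",Q.as_matrix()[:,2].round(3))
E
python3 m4.py
```

```text
tcp_pos: [480.4, -51.1, 202.1]
grip_width: 26.7
gripper_force: 60.2
tcp_pos: [480.6, -51.2, 202.8]
grip_width: 26.7
gripper_force: 60.2
tcp [480.6 -51.2 202.8] lens kin [568.3 -14.5 134.2] exp px [306.7 272.1]
[291 261  30  24 520] [305.69615385 271.50384615]
ellipse ((305.68756103515625, 271.5361633300781), (21.731979370117188, 28.483028411865234), 86.1949462890625)
exp rim r33 top ((306.55999755859375, 270.3200988769531), (23.291133880615234, 29.93060874938965), 86.8179931640625)
exp rim r38 mid ((306.65399169921875, 272.3842468261719), (26.790420532226562, 34.303550720214844), 86.78623962402344)
[[295 253  25  12  74]
 [289 264  35  24 196]]
tilt [-0.001  0.002 -1.   ]
```

The lens centre agrees with kinematics to within 1 px, at (568, -14.5, 134), and the tool is level. I'm handing in.

```bash
python3 -c "
from h import *
s=manip.read_state(); print(s['time'],np.abs(s['qd']).max(),s['gripper_force'],s['grip_width'])
print(manip.finish_job())"
```

```text
26.1 0.0016336612173623484 60.179682970047 27.2959367270833
the job is handed in; nothing more can be done
None
```

Job handed in at 26.1 s, result not reported: the chaser lies bright face up and released, and the magnifier is held level and still about 1 mm from the teeth in plan and from scriber height, by my measurements.

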